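# Sweep the four heat-lamp toggles off at the end of service

### The arm

A 7-joint arm with a two-finger parallel gripper is mounted at the origin on the work surface. World frame = base frame: x ahead of the robot, y to its left, z up, the work surface at z = 0. Lengths are in mm, angles in rad, forces in N, time in s.
With the tool pointing down it reaches from about 425 to 1025 mm from the base axis. Payload 3.6 kg.
Tool frame: the origin (TCP) lies between the finger pads; the fingertips stand r.tip_reach ahead of it and the grasp point (between the pads) lies 8 mm behind it (r.tip_reach is the distance from the TCP to the fingertips, in mm); z points along the fingers, y is the line along which they close (so a half turn about z gives the same grasp; the last joint's range is limited). The gripper opens to 85 mm and grips with 20 to 120 N. Pads are 22 mm wide; open, the fingers measure 114 mm over their backs; the gripper's body (76 mm by 85 mm) begins 54 mm behind the grasp point. The pads swing forward as they close: fully open they stand 13 mm farther back than shut.
Start: joints at [1.141, 0.591, 0.048, 1.609, -0.033, 0.943, -0.034], TCP at [239.592, -684.27, 242.302] pointing down, gripper open.
Joint ranges: [-2.69, 2.69], [-0.47, 2.24], [-1.27, 1.36], [0.19, 2.51], [-1.53, 4.68], [0.08, 2.07], [-3.09, 3.09]. Speed limits (rad/s): [2.57, 2.57, 3.14, 3.14, 3.14, 3.14, 3.14].

### API

Orientations are given as a unit quaternion [x, y, z, w].
In Python, from plant import r, cams, order gives the robot as it stands. The module is installed in compiled form; this text tells all that it offers.
- The arm moves only by the shell command python3 -m crank 'ROWS' [FORCE]. ROWS is JSON, a list of rows, each a list of 3 entries, a list of its own where there are three numbers: the turn, a rotation vector about the tool's x, y, z in degrees, then the shift along the tool's x, y, z in mm, then the opening, from 0 (shut) to 1 (fully open). A call has 1 to 20 rows; each row is the pose to reach, as a shift and turn from the pose commanded when the call began, along the tool's axes at that moment; what a row does not reach only later rows make up. A row lasts 1/10 s, in which the tool goes at most 50 mm and 8.59 degrees, less where a joint would pass 70% of its speed; a pose out of reach is approached as far as the arm can. A call with a gripper value outside its range is refused whole. The fingers move at their own pace and stop on an object; FORCE is the grip in N (left out, the last holds). Time passes only in rows, so rows that repeat a pose let the fingers close. It gives the time, the measured TCP pose, the force, the opening and the grip force at its end, in the units of the state.
- r.read_state(): the state, without advancing time (a new reading comes with each control period).
- cams.camera(name): name is "side" or "top" or "wrist"; returns a dict with "color" (480x640x3 uint8, red, green, blue), "fx", "fy", "cx", "cy" (pixels), "k1" (the pictures are not rectified: a ray, as slopes to the right and down, at radius r is drawn at 1 + k1 r^2 times it, then the intrinsics apply), "R" (3x3) and "t" (3): a world point X has camera coordinates R X + t. Camera axes: x right, y down, z forward; pixel columns grow to the right and rows downward; lengths in mm; the calibration is good to about 2 mm. A picture is of the moment at which its call begins. There is no depth.
- order.job_done(): hands the job in; it is judged then, once.
Trained networks look in a picture, given as the dict that the camera call returned (one of the last four; its "shot" number tells which), for a name from the list of things; names that differ only in an ending like _2 or _b are one class to them, and where a whole thing is asked for, a point or a joint stands for the part that bears it (a point fixed in the world has none). Each returns a list of dicts, best first, with "confidence" (0 to 1); they miss things now and then, are a little off and sometimes report something else, mostly with a low value. They report only what shows in the picture. A call takes as long as a camera call.
- cams.spot_in(picture, thing): "bbox" ([left, top, right, bottom] in pixels, round what is visible of it).
- cams.cut_out(picture, thing): "pixels" (480x640 bool, what is visible of it) and "bbox" ([left, top, right, bottom] in pixels, round what is visible of it).
- cams.tip_of(picture, thing): "uv" ([column, row] in pixels: a listed point, or the origin of a listed thing).
The state is a dict: "t": time; "q": joint angles; "qd": joint speeds; "tau": joint torques, N m; "eef_pos": TCP position; "tool_rot": TCP orientation; "force": force on the tool from outside, world axes, zero at the start; "torque": the same for the moment, N m; "grip_width": opening from 0.0 (shut) to 1.0 (fully open); "grasp_force": force on a finger pad.
Only numpy, scipy, OpenCV 4.12 (cv2) and the standard library are available. Lean on these libraries where they do the work, as an engineer would, in place of code of your own. Each camera call takes 0.05 s, during which the arm holds its last target. There are 200 camera calls.

### The job

Service is over: switch off the heat lamps on the control box with four toggles. Sweep all four fully over to off in one drag of a fingertip along the row, starting at the end they lean towards and not lifting away until the last one is over. Do not touch the shorter box with two toggles: it keeps the fridge and cold well running.

Things in the scene. Friction and masses are not known exactly. Their poses are not given: they have to be found in the camera images.
- lamp_bank: Lamp control box: metal, fixed, 100 mm (its x) by 320 mm (its y), 60 mm high; origin at the centre of its underside. Four black paddle toggles stand along the middle of its top, at y = -112.5, -37.5, 37.5 and 112.5 mm; all start ON, leaning to its -y end, and fold to its +y end for OFF. A fingertip whose end is 96 mm above the counter, moved along the row towards +y, pushes them over and clears the folded ones.
- lamp1 (a joint): Angle of the toggle at y = -112.5 mm, the first in the sweep. 0: ON, leaning 0.5 rad to -y (top 104 mm above the counter); 0.5: upright (top 109 mm); 1.6: OFF, folded 1.1 rad to +y (top 87 mm). It pivots 64 mm above the counter and is 45 mm long, its rounded tip 22 mm wide (x), 9 mm thick.
- lamp2 (a joint): The same for the toggle at y = -37.5 mm. Every toggle moves with well under 1 N; past upright it drops to OFF by itself, before that it falls back to ON.
- lamp3 (a joint): The same for the toggle at y = 37.5 mm.
- lamp4 (a joint): The same for the toggle at y = 112.5 mm, the last in the sweep.
- cold_box: The bystander: a shorter control box of the same make, 100 mm (its x) by 170 mm (its y) by 60 mm high, with only two of the same toggles at y = -37.5 and +37.5 mm, origin at the centre of its underside. It stands either nearer to the robot than the lamp box or beyond it. Not to be touched.

How it is judged (in metres and radians):
On the way, in this order (a step that is already met when the one before it is completed fails the run):
1. the first toggle is swept off (value of joint lamp1 above 1.35 rad), for 0.02 s.
2. then the second (value of joint lamp2 above 1.35 rad), for 0.02 s.
3. then the third (value of joint lamp3 above 1.35 rad), for 0.02 s.
4. then the fourth (value of joint lamp4 above 1.35 rad), for 0.02 s.
At the end, for the whole second after the job is handed in: All four toggles of the lamp box are folded over to OFF (each joint above 1.35 of 1.6 rad), having gone over one after another along the row in one drag (value of joint each of lamp1, lamp2, lamp3, lamp4 above 1.35 rad); the robot touches nothing.
It fails at once if the two-toggle box is touched (contact force between any of the arm, the fingers and cold_box above 1 N).
It fails at once if the finger is lifted away (grasp point more than 200 mm above the counter) after the first toggle has gone off and before the last has (value of joint lamp1 above 1.35 rad and value of joint lamp4 below 0.6 rad and z of the grasp point in the frame of lamp_bank above 0.2 m).
It also fails if it takes over 32 s, if anything falls off the work surface, if the arm or the gripper's body presses on something with over 40 N, if the wrist force passes 120 N, or if a joint passes its speed limit or range.

## Working session

There is one attempt and no reset: what is moved stays moved. The work goes in short steps, Python scripts to look and compute and a shell command to move; the robot and the scene stay as the last step left them, time stands still between calls to the robot, and variables do not carry over. Pictures are saved under pics/ and viewed, at most 10 in all, crops included, and the job is handed in when it is done.

```bash
mkdir -p pics; python3 - <<'E'
from plant import r,cams
import cv2,numpy as np
s=r.read_state();print(s['t'],s['eef_pos'],s['tool_rot'],s['grip_width'],r.tip_reach)
ims=[]
for n in ['side','top']:
    p=cams.camera(n);cv2.imwrite(f'pics/{n}.png',p['color'][:,:,::-1])
    print(n,p['fx'],p['cx'],p['cy'],p['k1'],p['R'],p['t'])
    for th in ['lamp_bank','cold_box','lamp1','lamp4']:
        print(th,[(d['uv'],round(d['confidence'],2)) for d in cams.tip_of(p,th)],[(d['bbox'],round(d['confidence'],2)) for d in cams.spot_in(p,th)])
E
```

```text
0.0 [ 239.81534713 -683.83190287  241.34907756] [ 9.85819705e-01  1.67807006e-01  3.90098567e-05 -5.62334080e-04] 1.0034727721304098 11.0
side 531.0828440252213 319.09015931778583 248.57301952044656 0.0016921641130180026 [[-0.76332521 -0.64600022  0.00428112]
 [-0.49563137  0.58137053 -0.64525797]
 [ 0.41434788 -0.49466353 -0.76395276]] [426.89774476 339.72091626 543.81772917]
lamp_bank [([275.8, 257.7], 0.89)] [([159.6, 169.5, 381.0, 337.4], 0.62)]
cold_box [] [([280.5, 268.4, 419.1, 414.2], 0.85)]Traceback (most recent call last):
  File "<stdin>", line 9, in <module>
ValueError: it knows: cold_box, lamp_bank
```

```bash
python3 - <<'E'
from plant import r,cams
import cv2,numpy as np,pickle
P={}
for n in ['side','top']:
    p=cams.camera(n);cv2.imwrite(f'pics/{n}.png',p['color'][:,:,::-1])
    print(n,p['fx'],p['fy'],p['cx'],p['cy'],p['k1'],p['R'],p['t'])
    for th in ['lamp_bank','cold_box']:
        print(th,[(d['uv'],round(d['confidence'],2)) for d in cams.tip_of(p,th)],[(d['bbox'],round(d['confidence'],2)) for d in cams.spot_in(p,th)])
        c=cams.cut_out(p,th)
        if c: p[th]=c[0]['pixels']
    P[n]=p
pickle.dump(P,open('P.pkl','wb'))
E
```

```text
side 531.0828440252213 531.0828440252213 319.09015931778583 248.57301952044656 0.0016921641130180026 [[-0.76332521 -0.64600022  0.00428112]
 [-0.49563137  0.58137053 -0.64525797]
 [ 0.41434788 -0.49466353 -0.76395276]] [426.89774476 339.72091626 543.81772917]
lamp_bank [([278.2, 258.9], 0.74)] [([162.8, 166.1, 379.6, 336.6], 0.81)]
cold_box [([350.5, 350.0], 0.87)] [([282.1, 268.3, 419.8, 412.9], 0.81)]
top 613.0480401977899 613.0480401977899 311.1531296535735 241.91280711587385 -0.05575547247022608 [[ 0.02240019 -0.99972106 -0.0074853 ]
 [-0.99540372 -0.02160489 -0.09329882]
 [ 0.09311107  0.0095408  -0.99561001]] [-11.82589376 574.56009713 958.72624829]
lamp_bank [([312.8, 200.7], 0.84)] [([208.7, 143.5, 425.7, 248.4], 0.94), ([244.0, 167.2, 262.0, 185.7], 0.23)]
cold_box [([278.8, 307.0], 0.63)] [([221.9, 270.1, 340.4, 344.4], 0.95)]
```

View pics/top.png

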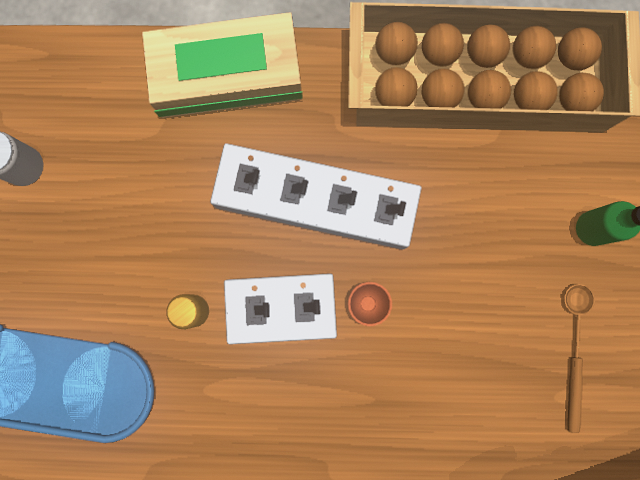

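View pics/side.png

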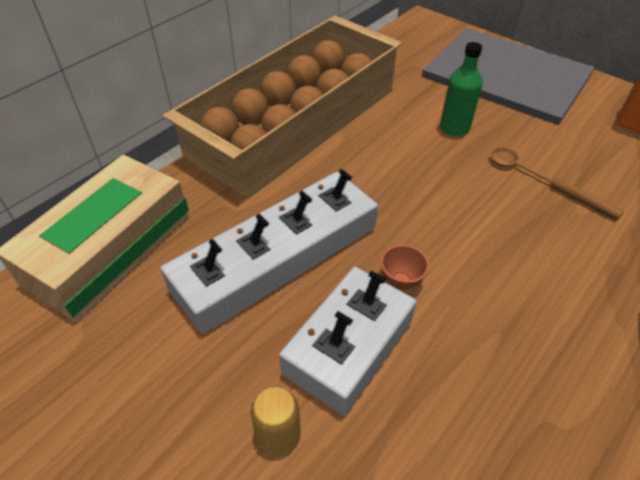

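The top view shows the four-toggle box with its face corners near (225,144), (421,186), (409,247) and (211,205). Its toggles lean to the image right (world -y), so the sweep runs from right to left. The two-toggle box is nearer the robot, at about (280,308), and the egg tray lies beyond.

```bash
cat > h.py <<'E'
import numpy as np,cv2
def proj(p,X):
    c=np.atleast_2d(X)@np.array(p['R']).T+p['t'];s=c[:,:2]/c[:,2:]
    s=s*(1+p['k1']*(s**2).sum(1,keepdims=True));return s*[p['fx'],p['fy']]+[p['cx'],p['cy']]
def world(v,L):
    x,y,a=v;c,s=np.cos(a),np.sin(a);L=np.atleast_2d(L).astype(float)
    return L@np.array([[c,s,0],[-s,c,0],[0,0,1]])+[x,y,0]
def box(ly): return np.array([[i*50,j*ly/2,k] for i in(-1,1) for j in(-1,1) for k in(0,60)])
def tog(y,a=-.5): # toggle hull
    d=np.array([0,np.sin(a),np.cos(a)]);n=np.array([0,np.cos(a),-np.sin(a)])
    return np.array([[u*11,y,64]+d*l+n*w*4.5 for u in(-1,1) for l in(0,45) for w in(-1,1)])
def render(p,v,ly,ys):
    m=np.zeros((480,640),np.uint8)
    for L in [box(ly)]+[tog(y) for y in ys]:
        h=cv2.convexHull(proj(p,world(v,L)).astype(np.float32))
        cv2.fillConvexPoly(m,np.round(h*16).astype(np.int32),1,shift=4)
    return m>0
E
cat > fit.py <<'E'
from h import *
import pickle
from scipy.optimize import minimize
P=pickle.load(open('P.pkl','rb'))
for n,ly,ys,v0 in [('lamp_bank',320,[-112.5,-37.5,37.5,112.5],None),('cold_box',170,[-37.5,37.5],None)]:
    for views in (['top'],['side'],['top','side']):
        def f(v):
            v=[v[0],v[1],v[2]/100]
            return np.mean([1-(m&P[k][n]).sum()/(m|P[k][n]).sum() for k in views for m in [render(P[k],v,ly,ys)]])
        best=min((minimize(f,s,method='Nelder-Mead',options=dict(initial_simplex=np.array(s)+np.array([[0,0,0],[20,0,0],[0,20,0],[0,0,10]]),maxiter=300)) for s in [[x0,y0,a0] for x0 in((620,) if n=='lamp_bank' else (450,)) for y0 in (0,50) for a0 in(-20,0,20)]),key=lambda o:o.fun)
        print(n,views,best.x,best.fun)
    v=[best.x[0],best.x[1],best.x[2]/100]
    for k in P:
        im=cv2.imread(f'pics/{k}_fit.png') if n=='cold_box' else P[k]['color'][:,:,::-1].copy()
        for L in [box(ly)[1::2][[0,1,3,2]]]: cv2.polylines(im,[proj(P[k],world(v,L)).astype(int)],True,(0,0,255),1)
        for y in ys:
            a=proj(P[k],world(v,[[0,y,64],[0,y-45*np.sin(.5),64+45*np.cos(.5)]])).astype(int);cv2.line(im,tuple(map(int,a[0])),tuple(map(int,a[1])),(0,255,255),1)
        cv2.imwrite(f'pics/{k}_fit.png',im)
a=cv2.imread('pics/top_fit.png')[120:360,180:450];b=cv2.imread('pics/side_fit.png')[150:430,150:430]
cv2.imwrite('pics/fit.png',np.hstack([cv2.resize(a,(400,356)),cv2.resize(b,(356,356))]))
E
python3 fit.py
```

```text
lamp_bank ['top'] [647.25535595  -5.591803   -19.86261094] 0.0411185392854575
lamp_bank ['side'] [649.84377889  -7.7464919  -17.99498033] 0.07866823806717738
lamp_bank ['top', 'side'] [648.33006784  -5.65275771 -19.43406747] 0.06233541624365818
cold_box ['top'] [468.40863568  46.36704901   7.75047312] 0.03153459290471661
cold_box ['side'] [470.46095014  43.12690994   8.18559519] 0.05511221945137157
cold_box ['top', 'side'] [468.72560375  46.46712484   7.87995967] 0.04647491181126162
```

View pics/fit.png

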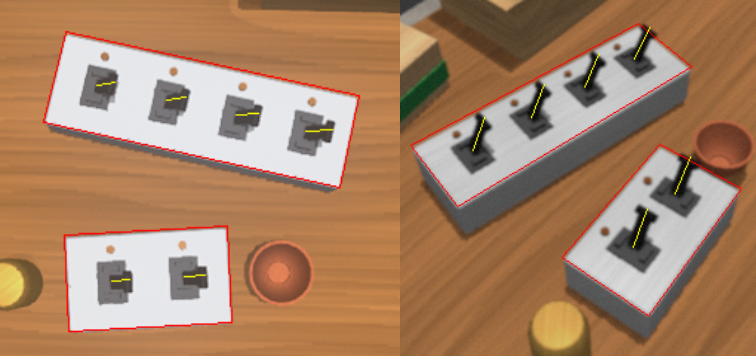

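The fit agrees with both pictures: lamp box at about (648, -6), yaw -0.196 rad. I'll close the gripper, turn tool x along the row, and go above the start point before the first toggle.

```bash
python3 -m crank '[[[0,0,-59.5],[515,-345,30],0],[[0,0,-59.5],[515,-345,30],0],[[0,0,-59.5],[515,-345,30],0],[[0,0,-59.5],[515,-345,30],0],[[0,0,-59.5],[515,-345,30],0],[[0,0,-59.5],[515,-345,30],0],[[0,0,-59.5],[515,-345,30],0],[[0,0,-59.5],[515,-345,30],0],[[0,0,-59.5],[515,-345,30],0],[[0,0,-59.5],[515,-345,30],0],[[0,0,-59.5],[515,-345,30],0],[[0,0,-59.5],[515,-345,30],0],[[0,0,-59.5],[515,-345,30],0],[[0,0,-59.5],[515,-345,30],0],[[0,0,-59.5],[515,-345,30],0],[[0,0,-59.5],[515,-345,30],0],[[0,0,-59.5],[515,-345,30],0],[[0,0,-59.5],[515,-345,30],0],[[0,0,-59.5],[515,-345,30],0],[[0,0,-59.5],[515,-345,30],0]]'
cat > chk.py <<'E'
import sys
from plant import r,cams
from h import *
from scipy.spatial.transform import Rotation as R
s=r.read_state();M=R.from_quat(s['tool_rot']).as_matrix();p=np.array(s['eef_pos']);print(s['t'],p,'x',M[:,0],'z',M[:,2],s['grip_width'],r.tip_reach,s['force'])
u=np.array([.195,.981]);d=p[:2]-[648,-6];print('along',d@u,'lateral x',d@[.981,-.195])
o=[]
for n in ['side','top']:
    c=cams.camera(n);im=c['color'][:,:,::-1].copy()
    for k,col in ((r.tip_reach,(0,0,255)),(r.tip_reach-13,(0,255,255)),(r.tip_reach+13,(255,255,0))):
        q=proj(c,p+M[:,2]*k)[0];cv2.circle(im,(int(q[0]),int(q[1])),1,col,-1)
    q=q.astype(int);x0=min(max(q[0]-100,0),440);y0=min(max(q[1]-100,0),280);o.append(cv2.resize(im[y0:y0+200,x0:x0+200],(400,400)))
cv2.imwrite(sys.argv[1],np.hstack(o))
E
python3 chk.py pics/c1.png
```

```text
t: 2.95
eef_pos: [611.4, -188.9, 212.3]
tool_rot: [0.773, 0.634, -0.0, 0.0]
force: [-0.4, -0.0, 0.4]
grip_width: -0.001
grasp_force: 0.0
2.95 [ 611.41167699 -188.91319206  212.34695114] x [ 1.94973851e-01  9.80808436e-01 -9.66104941e-05] z [-1.26772479e-05 -9.59807831e-05 -9.99999995e-01] -0.0008810192482917089 11.0 [-0.40663525 -0.03183512  0.40909372]
along -186.5725643968466 lateral x -0.22507241995604893
```

View pics/c1.png

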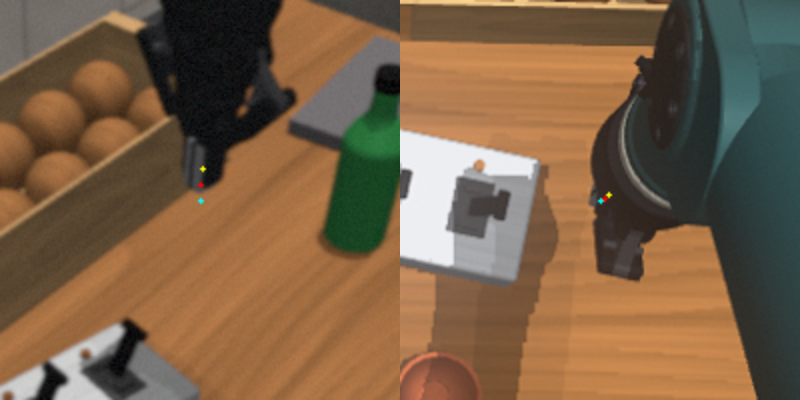

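The fingertip end matches the red dot (200,185), so the shut reach of 11 mm holds. The finger is in line with the row (lateral error under 1 mm). Descending to tip height 96.

```bash
python3 -m crank '[[[0,0,0],[0,0,30],0],[[0,0,0],[0,0,60],0],[[0,0,0],[0,0,85],0],[[0,0,0],[0,0,100],0],[[0,0,0],[0,0,105],0],[[0,0,0],[0,0,105],0],[[0,0,0],[0,0,105],0],[[0,0,0],[0,0,105],0]]'
python3 chk.py pics/c2.png
```

```text
t: 3.85
eef_pos: [612.7, -188.6, 108.6]
tool_rot: [0.773, 0.635, 0.001, 0.001]
force: [-0.0, -0.3, 0.8]
grip_width: -0.003
grasp_force: 0.0
3.85 [ 612.65478729 -188.64405571  108.64993714] x [ 1.94296745e-01  9.80942792e-01 -1.20005009e-04] z [ 2.45554941e-03 -6.08710199e-04 -9.99996800e-01] -0.0029739281859919543 11.0 [-0.02068235 -0.29805142  0.80710518]
along -186.06613512694267 lateral x 0.9419371974481182
```

View pics/c2.png

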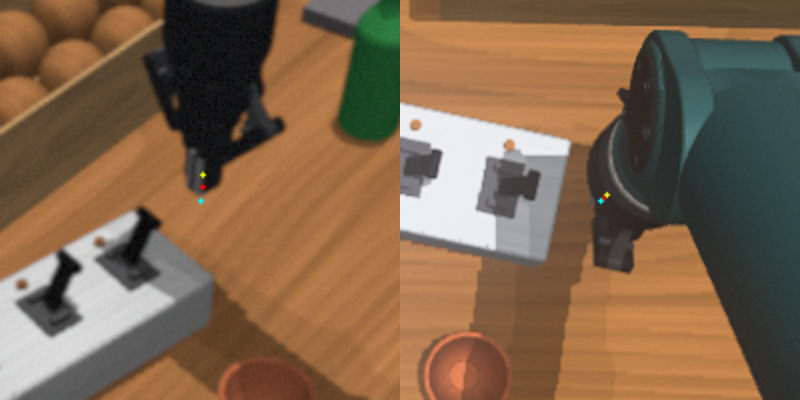

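The tip stands in front of the first toggle at about 97 mm and in line with the row. Starting the drag.

```bash
python3 -m crank '[[[0,0,0],[10,0,1],0],[[0,0,0],[20,0,1],0],[[0,0,0],[30,0,1],0],[[0,0,0],[40,0,1],0],[[0,0,0],[50,0,1],0],[[0,0,0],[60,0,1],0],[[0,0,0],[70,0,1],0],[[0,0,0],[80,0,1],0],[[0,0,0],[90,0,1],0],[[0,0,0],[100,0,1],0],[[0,0,0],[105,0,1],0],[[0,0,0],[110,0,1],0],[[0,0,0],[110,0,1],0]]'
python3 chk.py pics/c3.png
```

```text
t: 5.25
eef_pos: [633.2, -79.7, 106.3]
tool_rot: [0.772, 0.635, 0.0, -0.0]
force: [-0.0, 1.0, 0.6]
grip_width: 0.001
grasp_force: 0.0
5.25 [633.20720267 -79.67017475 106.31625727] x [1.93325519e-01 9.81134602e-01 3.69043015e-04] z [ 1.67438802e-04  3.43146388e-04 -9.99999927e-01] 0.0007877393840052935 11.0 [-0.00549096  1.03887906  0.62393039]
along -75.1550369070774 lateral x -0.14605010898908732
```

View pics/c3.png

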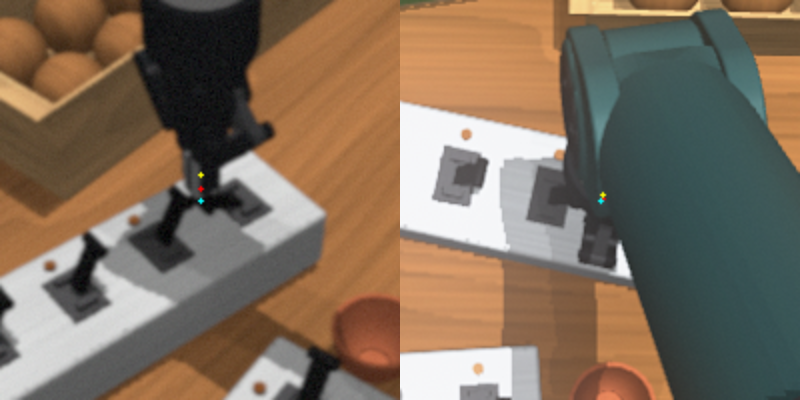

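The first toggle is folded under the tip, and the tip is just short of the second. I'll go on along the row to beyond the last one.

```bash
python3 -m crank '[[[0,0,0],[10,0,0],0],[[0,0,0],[20,0,0],0],[[0,0,0],[30,0,0],0],[[0,0,0],[40,0,0],0],[[0,0,0],[50,0,0],0],[[0,0,0],[60,0,0],0],[[0,0,0],[70,0,0],0],[[0,0,0],[80,0,0],0],[[0,0,0],[90,0,0],0],[[0,0,0],[100,0,0],0],[[0,0,0],[110,0,0],0],[[0,0,0],[120,0,0],0],[[0,0,0],[130,0,0],0],[[0,0,0],[140,0,0],0],[[0,0,0],[150,0,0],0]]'
python3 -m crank '[[[0,0,0],[10,0,0],0],[[0,0,0],[20,0,0],0],[[0,0,0],[30,0,0],0],[[0,0,0],[40,0,0],0],[[0,0,0],[50,0,0],0],[[0,0,0],[60,0,0],0],[[0,0,0],[70,0,0],0],[[0,0,0],[80,0,0],0],[[0,0,0],[90,0,0],0],[[0,0,0],[100,0,0],0],[[0,0,0],[110,0,0],0],[[0,0,0],[115,0,0],0],[[0,0,0],[115,0,0],0]]'
python3 chk.py pics/c4.png
```

```text
t: 6.85
eef_pos: [662.3, 67.4, 106.3]
tool_rot: [0.773, 0.635, -0.0, -0.0]
force: [0.3, 0.1, -0.3]
grip_width: 0.003
grasp_force: 0.0
t: 8.15
eef_pos: [684.5, 180.9, 106.3]
tool_rot: [0.772, 0.635, 0.0, -0.0]
force: [-0.5, -0.4, -0.5]
grip_width: -0.004
grasp_force: 0.0
8.15 [684.48466532 180.93915303 106.2978863 ] x [1.92711577e-01 9.81255123e-01 7.94809544e-04] z [ 1.60754921e-04  7.78421372e-04 -9.99999684e-01] -0.0037707682830941808 11.0 [-0.53281865 -0.37543213 -0.46868293]
along 190.50181886463739 lateral x -0.6616781579131192
```

View pics/c4.png

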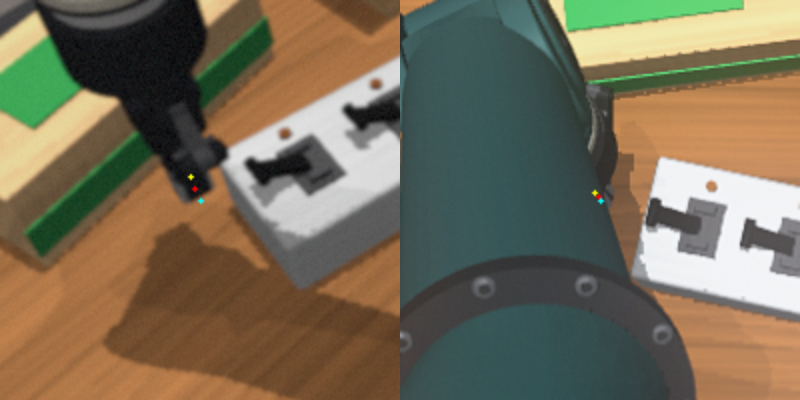

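The last two toggles are folded to +y. Now I lift clear and check all four.

```bash
python3 -m crank '[[[0,0,0],[10,0,-30],0],[[0,0,0],[15,0,-60],0],[[0,0,0],[20,0,-100],0],[[0,0,0],[20,0,-120],0],[[0,0,0],[20,0,-120],0],[[0,0,0],[20,0,-120],0],[[0,0,0],[20,0,-120],0],[[0,0,0],[20,0,-120],0]]'
python3 -c "
from plant import cams;import cv2
cv2.imwrite('pics/s2.png',cams.camera('side')['color'][:,:,::-1])"
```

```text
t: 9.05
eef_pos: [687.3, 198.2, 224.2]
tool_rot: [0.773, 0.635, -0.002, -0.001]
force: [-1.0, 0.7, 0.1]
grip_width: -0.0
grasp_force: 0.0
```

View pics/s2.png

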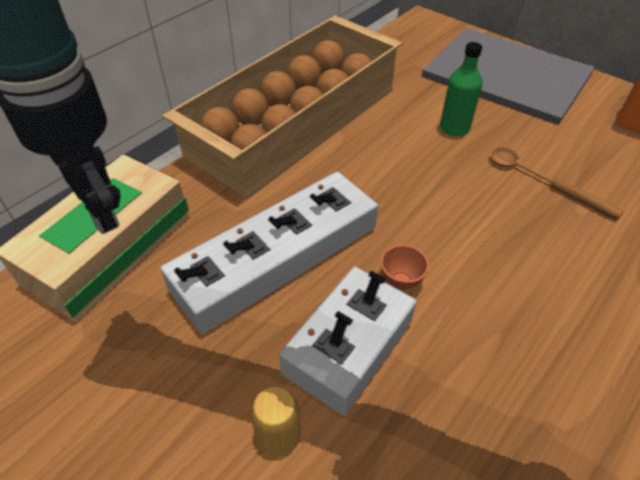

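All four toggles lie folded over, at (330,200), (290,220), (245,243) and (197,270). The two-toggle box is unchanged and the arm is clear.

```bash
python3 -c "
from plant import order;print(order.job_done())"
```

```text
the job is handed in; nothing more can be done
None
```

I swept all four heat-lamp toggles to off in one drag, with brief pauses but no lift, did not touch the two-toggle box, and handed the job in at about 9 s; no verdict was shown.

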